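# Snap the cover frame onto the culture dish holder and keep it pressed

### The arm

A 6-joint arm with a two-finger parallel gripper is mounted at the origin on a cart in front of the work surface, level with it; the furniture and walls round the work are solid. World frame = base frame: x ahead of the robot, y to its left, z up, the work surface at z = 0. Lengths are in m, angles in degrees, forces in N, time in s.
With the tool pointing down it reaches from about 0.4 to 0.825 m from the base axis. Payload 7 kg.
Tool frame: the origin (TCP) lies midway between the tips of the shut fingers; the grasp point (between the pads) lies 19 mm behind it; z points along the fingers, y is the line along which they close (so a half turn about z gives the same grasp; the last joint's range is limited). The gripper opens to 88 mm and grips with 3 to 60 N. Pads are 19 mm wide; open, the fingers measure 130 mm over their backs; the gripper's body (78 mm by 193 mm) begins 47 mm behind the grasp point.
Start: joints at [-55.342, 20.546, 0.682, 0, -70.136, -16.507], TCP at [0.21, -0.641, 0.227] pointing down, gripper open.
Joint ranges: [-176.03, 176.03], [-82.01, 121.73], [-58.28, 71.71], [-173.87, 95.51], [-174.79, -0.11], [-173.66, 173.66]. Speed limits (degrees/s): [136.94, 136.94, 172.46, 180, 180, 180].

### API

Orientations are given as [roll, pitch, yaw] about the fixed x, y, z axes, in that order (R = Rz(yaw) Ry(pitch) Rx(roll)).
In Python, from plant import ctrl gives the robot as it stands.
- The arm moves only by the tool arm_command, never from a script. Its argument "steps" is a list of rows, each an object with "translation": the shift along the tool's x, y, z in mm, a list of three; "rotation": the turn, a rotation vector about the tool's x, y, z in units of 5 degrees (1.0 is 5 degrees), a list of three; "claw": the finger opening in mm, from 0 to 87.6. In form: [{"translation": [x, y, z], "rotation": [rx, ry, rz], "claw": claw}, ...]. A call has 1 to 5 rows; each row is the pose to reach, as a shift and turn from the pose commanded when the call began, along the tool's axes at that moment; what a row does not reach only later rows make up. A row lasts 1/10 s, in which the tool goes at most 50 mm and 8.59 degrees, less where a joint would pass 70% of its speed; a pose out of reach is approached as far as the arm can. A call with a gripper value outside its range is refused whole. The fingers move at their own pace and stop on an object; the grip force is fixed at half the most. Time passes only in rows, so rows that repeat a pose let the fingers close. It gives the time, the measured TCP pose, the force, the opening and the grip force at its end, in the units of the state.
- ctrl.get_obs(): the state, without advancing time (a new reading comes with each control period).
- ctrl.snapshot(name): name is "side" or "top"; returns (picture, depth): 420x560x3 uint8, red, green, blue; 420x560 float32, m along the optical axis (not along the pixel's ray), 0 where there is no reading.
- ctrl.calibration(name): a dict with "vertical_fov" (degrees; the focal length in pixels is half the picture's height over the tangent of half this angle, whatever the lens; pixels are square), "cx", "cy" (the principal point, pixels), "rvec" (rotation vector, rad) and "tvec" (3), from world to camera coordinates, as OpenCV has them. Camera axes: x right, y down, z forward; pixel columns grow to the right and rows downward; lengths in m; the calibration is good to about 2 mm. A picture is of the moment at which its call begins. calibration takes no time and is no camera call.
- ctrl.close_job(): hands the job in; it is judged then, once.
The state is a dict: "clock": time; "joint_pos": joint angles; "qvel": joint speeds; "tau": joint torques, N m; "tool_pos": TCP position; "orientation": TCP orientation; "force": force on the tool from outside, world axes, zero at the start; "moment": the same for the moment, N m; "opening": finger opening in m; "gripper_force": force on a finger pad.
Only numpy, scipy, OpenCV 4.12 (cv2) and the standard library are available. Lean on these libraries where they do the work, as an engineer would, in place of code of your own. Each camera call takes 0.05 s, during which the arm holds its last target. There are 200 camera calls.

### The job

Pick up the blue cover frame by its upright rib, set it squarely over the culture dish in the aluminium holder, and press it straight down until both orange catches snap over its edges and it sits flush on the holder. Do not stop at the first resistance, and finish while still pressing the cover firmly down (about 10 N): do not let up at the end. Leave the oil bottle, the spare dish and the timer where they are.

Things in the scene. Friction and masses are not known exactly. Their poses are not given: they have to be found in the camera images.
- cover_grip (a point): Centre of the upright grip rib of the loose blue cover frame. The rib is 16 mm thick (its x), 70 mm long (y), 34 mm tall, and ends 40 mm above the cover's underside; this point is 23 mm above the underside, 17 mm above the plate's top face. z is up as it lies. Grip it across the 16 mm, fingers closing along x. A half turn of the cover makes no difference.
- cover_under (a point): Centre of the underside of the same cover frame; its axes are those of the cover.
- cover: The whole loose cover frame (about 120 g): a flat plate 90 mm (x) by 100 mm (y), 6 mm thick, with a clear window flush with its top and the rib in the middle. Its +-y edges are round beads, which the catches snap over. Origin at the centre of its underside, axes as for cover_grip.
- holder: Aluminium dish holder, fixed, origin under its middle at worktop level. Base 124 (x) by 146 (y) by 12 mm; a pink petri dish is fixed in it (top at z = 26 mm). Rails at y = +-37 mm, tops at z = 28 mm, carry the cover, whose y axis goes along the holder's y. Grey end stops (inner faces x = +-48 mm, 44 mm high, flaring above 34 mm) leave 3 mm at each end. Orange catches at its +-y sides, 54 mm high.
- seat (a point): Middle of the holder's seat plane, 28 mm above the worktop; axes are the holder's. The centre of the cover's underside belongs here. Pressed down, the cover's beads meet the catches about 14 mm above home; resistance peaks at about 15 N (12 to 18 N) 8 to 10 mm above home, then drops sharply; in the last 4 mm the catches snap back, pull the cover down and it meets the hard seat.
- catch_a (a joint): Orange sprung catch at the holder's +y side, 24 mm wide, hinged at its foot, with a sloped nose and a flat hook below it. 0 = upright at rest; grows (rad) as it is pushed outward, to about 0.12 as the cover passes.
- catch_b (a joint): The same catch at the holder's -y side; 0 = upright, grows outward (rad).
- oil_bottle_mid (a point): Small brown oil bottle with a black cap, 28 mm wide, 62 mm tall, standing upright; point half-way up. A bystander.
- spare_dish_mid (a point): Pale petri dish, 58 mm wide, 14 mm tall, on the worktop; point half-way up. A bystander.
- timer_mid (a point): White lab timer, 64 x 68 x 19 mm, lying flat; point half-way up. A bystander.
There are look-alikes about, which are no part of the job. Of the things that look like the holder, the larger one is meant. What is shaped like the cover but green is not meant.

How it is judged:
By the outcome, as a careful person would: the job done as asked, in the order asked, and still so for the second after the job is handed in, while the arm keeps its last pose, push and grip.
It also fails if it takes over 45 s, if anything falls off the work surface, if the arm or the gripper's body presses on something with over 40 N, if the wrist force passes 120 N, or if a joint passes its speed limit or range.

## Working session

There is one attempt and no reset: what is moved stays moved. The work goes in short steps, Python scripts to look and compute and a tool call to move; the robot and the scene stay as the last step left them, time stands still between calls to the robot, and variables do not carry over. Pictures are saved under pics/ and viewed, at most 10 in all, crops included, and the job is handed in when it is done.

Besides the shell and the picture viewer there is one more tool, called as name(argument=value, ...), one argument or row to a line, values as JSON. arm_command: Moves the arm, as the interface text tells. Its arguments: {"type":"object","properties":{"steps":{"type":"array"}},"required":["steps"]}

```bash
mkdir -p pics; cat > h.py <<'E'
import numpy as np, cv2
from plant import ctrl
def cam(n):
    c=ctrl.calibration(n); f=210/np.tan(np.radians(c["vertical_fov"])/2)
    return f,c["cx"],c["cy"],cv2.Rodrigues(np.array(c["rvec"],float))[0],np.array(c["tvec"],float).ravel(),c
def pts(n,d):
    f,cx,cy,R,t,_=cam(n); v,u=np.mgrid[:d.shape[0],:d.shape[1]]
    P=np.stack([(u-cx)/f*d,(v-cy)/f*d,d],-1)
    return (P-t)@R
def ray(n,u,v,z):
    f,cx,cy,R,t,_=cam(n); o=-R.T@t; r=R.T@np.array([(u-cx)/f,(v-cy)/f,1]); return o+r*(z-o[2])/r[2]
def proj(n,p):
    f,cx,cy,R,t,_=cam(n); q=R@np.asarray(p)+t; return q[0]/q[2]*f+cx,q[1]/q[2]*f+cy
E
python3 - <<'E'
from h import *
for n in("top","side"):
    p,d=ctrl.snapshot(n); cv2.imwrite(f"pics/{n}0.png",p[:,:,::-1]); np.savez(f"{n}0.npz",p=p,d=d); print(n,ctrl.calibration(n),(d==0).mean())
print(ctrl.get_obs())
E
```

```text
top {'vertical_fov': 54.00958767571792, 'cx': 276.94088274680473, 'cy': 205.15712650522818, 'rvec': array([ 2.10954222, -2.16661624,  0.09800622]), 'tvec': array([0.02401187, 0.55236592, 1.03256214])} 0.0038435374149659862
side {'vertical_fov': 56.627283183291816, 'cx': 280.816623768418, 'cy': 204.97111644174194, 'rvec': array([ 2.0517492 , -0.00402027, -0.01674233]), 'tvec': array([-0.5414305 ,  0.05408537,  1.01637165])} 0.003869047619047619
{'clock': 0.1, 'joint_pos': array([-5.53413406e+01,  2.05880607e+01,  6.38944214e-01, -1.74461116e-02,
       -7.01367259e+01, -1.65055755e+01]), 'qvel': array([ 0.02584116, -0.04064362,  0.10105017,  0.06133489, -0.02742981,
       -0.0091035 ]), 'tau': array([-1.21196972e-03, -5.84161341e+01,  2.93750435e+01,  7.01553896e+00,
        1.01589793e-02, -1.07077749e-04]), 'tool_pos': array([ 0.21011883, -0.64099666,  0.22570847]), 'orientation': array([ 1.79913035e+02, -8.66530769e-03, -1.61852850e+02]), 'force': array([0.85480813, 0.49845514, 0.14995011]), 'moment': array([ 0.01623562, -0.01195417, -0.00050828]), 'gripper_force': 0.0, 'opening': 0.0879274081437498}
```

View pics/top0.png

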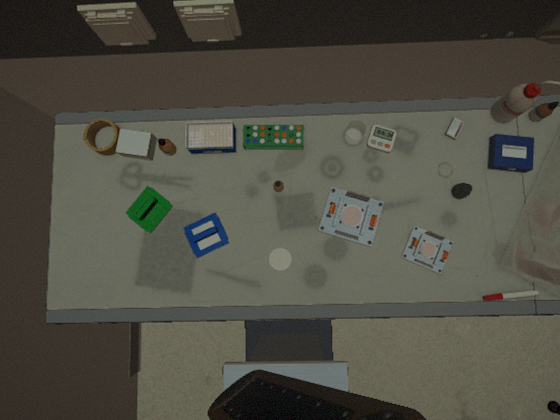

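View pics/side0.png

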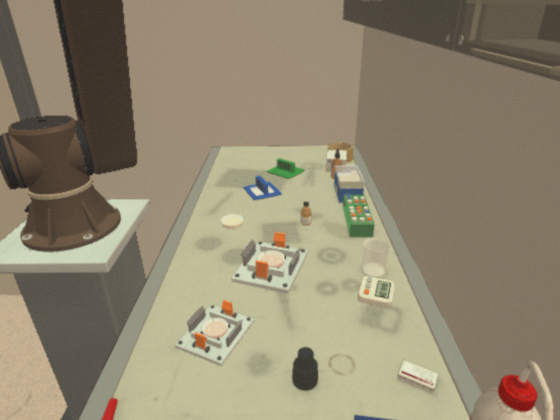

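Top view: blue cover at (206,235), green decoy at (150,208), larger holder at (352,215), smaller decoy holder at (428,249), oil bottle at (279,186), spare dish at (280,259), timer at (381,139). The side view agrees: cover (262,190), large holder (271,264).

```bash
cat > m.py <<'E'
from h import *
def blobs(n,p,d,mask,box):
    P=pts(n,d); m=np.zeros(mask.shape,bool); a,b,c,e=box; m[b:e,a:c]=mask[b:e,a:c]
    return m,P
def rep(tag,Q):
    r=cv2.minAreaRect((Q[:,:2]*1000).astype(np.float32)); print(tag,len(Q),"med",Q.mean(0).round(4),"rect",np.round(r[0],1),np.round(r[1],1),round(r[2],1), "z",np.percentile(Q[:,2],[5,50,95]).round(4))
E
python3 - <<'E'
from m import *
boxes={"top":((180,208,235,262),(315,182,390,248)),"side":((238,172,290,202),(230,228,310,292))}
for n in("top","side"):
    z=np.load(f"{n}0.npz");p,d=z["p"],z["d"]; hsv=cv2.cvtColor(p,cv2.COLOR_RGB2HSV); H,S,V=[hsv[:,:,i].astype(int) for i in range(3)]
    m,P=blobs(n,p,d,(H>100)&(H<130)&(S>120)&(d>0),boxes[n][0])
    Q=P[m]; rep(n+" cover",Q)
    print(np.histogram(Q[:,2],bins=np.arange(-.006,.05,.004)))
    rep(" plate",Q[(Q[:,2]<.012)&(Q[:,2]>0.001)]); rep(" rib",Q[Q[:,2]>.03])
    m,P=blobs(n,p,d,((H<14)&(S>170)&(V>110)&(d>0)),boxes[n][1])
    k,L=cv2.connectedComponents(m.astype(np.uint8))
    for i in range(1,k):
        if (L==i).sum()>8: rep(" orange %s"%np.argwhere(L==i).mean(0)[::-1].round(1),P[L==i]); 
    m,P=blobs(n,p,d,(d>0),boxes[n][1]); Q=P[m]; Q=Q[(Q[:,2]>.007)&(Q[:,2]<.017)]; rep(" base",Q)
    Q=P[m]; rep(" high",Q[Q[:,2]>.036])
    big=cv2.resize(p[boxes[n][1][1]:boxes[n][1][3],boxes[n][1][0]:boxes[n][1][2]],None,fx=5,fy=5,interpolation=cv2.INTER_CUBIC)
    big2=cv2.resize(p[boxes[n][0][1]:boxes[n][0][3],boxes[n][0][0]:boxes[n][0][2]],None,fx=5,fy=5,interpolation=cv2.INTER_CUBIC)
    h=max(big.shape[0],big2.shape[0]); f=lambda a:np.pad(a,((0,h-a.shape[0]),(0,0),(0,0)))
    cv2.imwrite(f"pics/{n}c.png",np.hstack([f(big),f(big2)])[:,:,::-1])
E
```

```text
top cover 802 med [0.4829 0.2003 0.0135] rect [483.2 202. ] [88.3 98.1] 24.1 z [0.0031 0.0071 0.0414]
(array([  1,  12, 261, 324,  27,   2,   1,   3,   1,   3,  31, 107,  29]), array([-0.006, -0.002,  0.002,  0.006,  0.01 ,  0.014,  0.018,  0.022,
        0.026,  0.03 ,  0.034,  0.038,  0.042,  0.046]))
 plate 614 med [0.4829 0.2005 0.0063] rect [483.2 202. ] [88.3 98.1] 24.1 z [0.003  0.0063 0.0097]
 rib 170 med [0.4817 0.2022 0.0398] rect [481.6 202.2] [16.8 69.4] 22.1 z [0.0364 0.0398 0.0434]
 orange [332.1 208.4] 25 med [ 0.5386 -0.1312  0.0506] rect [ 538.9 -131.9] [10.6 20.6] 76.0 z [0.0438 0.0517 0.0567]
 orange [372.8 220.3] 34 med [ 0.5054 -0.2322  0.0495] rect [ 504.7 -232.1] [ 9.  19.9] 66.1 z [0.042  0.0496 0.0559]
 base 1578 med [ 0.5188 -0.179   0.0126] rect [ 528.1 -175.7] [162.4 133.6] 71.3 z [0.0091 0.0127 0.0159]
 high 274 med [ 0.522  -0.1843  0.0447] rect [ 521.2 -181.8] [118.8 115.5] 71.1 z [0.0373 0.0435 0.0555]
side cover 174 med [0.4858 0.1801 0.0131] rect [482.9 193.3] [86.7 88.9] 21.9 z [0.0039 0.0062 0.0402]
(array([ 0,  3, 72, 60,  0,  0,  0,  0,  2,  1,  4, 32,  0]), array([-0.006, -0.002,  0.002,  0.006,  0.01 ,  0.014,  0.018,  0.022,
        0.026,  0.03 ,  0.034,  0.038,  0.042,  0.046]))
 plate 135 med [0.4856 0.1787 0.0057] rect [482.9 193.3] [86.7 88.9] 21.9 z [0.0038 0.0058 0.0077]
 rib 37 med [0.486  0.1856 0.0391] rect [484.  192.3] [13.4 56.1] 24.6 z [0.0362 0.0394 0.0411]
 orange [279.4 238.8] 118 med [ 0.5395 -0.1355  0.0402] rect [ 538.8 -135.7] [11.8 22.2] 73.0 z [0.023  0.042  0.0524]
 orange [261.4 268.7] 136 med [ 0.5043 -0.2411  0.0371] rect [ 504.8 -240.8] [ 8.2 21. ] 87.1 z [0.0211 0.0371 0.053 ]
 base 1231 med [ 0.5203 -0.2118  0.0122] rect [ 521.2 -185.5] [149.7 123.9] 71.3 z [0.0091 0.0122 0.0155]
 high 365 med [ 0.5163 -0.1866  0.044 ] rect [ 521.5 -185. ] [125.9 111.9] 15.9 z [0.0369 0.0429 0.0537]
```

View pics/topc.png

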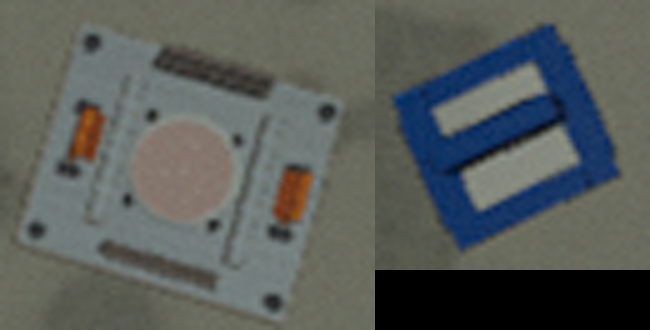

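The crop shows the holder with grey stops at the top and bottom, catches left and right, and the cover rib running lower-left to upper-right. Cover is about (482.5, 202) mm with yaw 23°. Holder is about (521.4, -184.7) mm with yaw -18.6°. Sizes match.

```bash
cat > go.py <<'E'
import sys; from h import *
from scipy.spatial.transform import Rotation as R
x,y,z,yaw=map(float,sys.argv[1:5]); o=ctrl.get_obs()
A=R.from_euler("xyz",o["orientation"],degrees=True); B=R.from_euler("xyz",[180,0,yaw],degrees=True)
print("T",(A.inv().apply(np.array([x,y,z])-o["tool_pos"]*1000)).round(1),"rot",((A.inv()*B).as_rotvec(degrees=True)/5).round(2),"clock",o["clock"],"F",o["force"].round(1),"q",o["joint_pos"].round(0))
E
python3 go.py 450 -200 226 -115
python3 - <<'E'
from m import *
for n,b in(("top",(330,195,375,235)),("side",(250,245,292,275))):
    z=np.load(f"{n}0.npz");p,d=z["p"],z["d"]; lab=cv2.cvtColor(p,cv2.COLOR_RGB2LAB).astype(int); hsv=cv2.cvtColor(p,cv2.COLOR_RGB2HSV).astype(int)
    m=(lab[:,:,1]>133)&(hsv[:,:,1]<110); mm=np.zeros_like(m); a,c,e,f=b; mm[c:f,a:e]=m[c:f,a:e]
    k,L,st,ce=cv2.connectedComponentsWithStats(mm.astype(np.uint8)); i=1+st[1:,4].argmax()
    v,u=np.nonzero(L==i); print(n,st[i],[ray(n,*cv2.fitEllipse(np.stack([u,v],1).astype(np.float32))[0],.026).round(4)], pts(n,d)[L==i].mean(0).round(4))
E
```

```text
T [-3.653e+02  3.443e+02  2.000e-01] rot [ 0.02  0.01 -9.37] clock 0.1 F [0.9 0.5 0.1] q [-55.  21.   1.  -0. -70. -17.]Traceback (most recent call last):
  File "<stdin>", line 6, in <module>
cv2.error: OpenCV(4.12.0) /io/opencv/modules/imgproc/src/shapedescr.cpp:361: error: (-201:Incorrect size of input array) There should be at least 5 points to fit the ellipse in function 'fitEllipseNoDirect'
```

arm_command(
  steps=[
    {"translation":[-36,34,0],"rotation":[0,0,-0.94],"claw":80},
    {"translation":[-72,68,0],"rotation":[0,0,-1.9],"claw":80},
    {"translation":[-108,102,0],"rotation":[0,0,-2.8],"claw":80},
    {"translation":[-144,136,0],"rotation":[0,0,-3.8],"claw":80},
    {"translation":[-180,170,0],"rotation":[0,0,-4.7],"claw":80},
  ],
)

```text
clock: 0.6
tool_pos: [0.3287, -0.4219, 0.2263]
orientation: [180.0, 0.0, -138.2]
force: [2.6, 0.7, 0.5]
opening: 0.0797
gripper_force: 0.0
```

```bash
python3 go.py 450 -200 226 -115
```

```text
T [-238.4   84.4    0.3] rot [ 0.    0.   -4.63] clock 0.6 F [2.6 0.7 0.5] q [-31.   7. -17.  -0. -66. -17.]
```

arm_command(
  steps=[
    {"translation":[-47,17,0],"rotation":[0,0,-0.9],"claw":80},
    {"translation":[-94,34,0],"rotation":[0,0,-1.8],"claw":80},
    {"translation":[-141,51,0],"rotation":[0,0,-2.8],"claw":80},
    {"translation":[-188,67,0],"rotation":[0,0,-3.7],"claw":80},
    {"translation":[-235,84,0],"rotation":[0,0,-4.6],"claw":80},
  ],
)

```text
clock: 1.1
tool_pos: [0.4485, -0.2029, 0.2267]
orientation: [-180.0, 0.0, -115.2]
force: [1.0, -0.8, -0.7]
opening: 0.08
gripper_force: 0.0
```

```bash
python3 go.py 482 202 150 -67
```

```text
T [-380.6  141.9   76.7] rot [-0.    0.   -9.63] clock 1.1 F [ 1.  -0.8 -0.7] q [ -1.   3. -22.  -0. -65. -24.]
```

arm_command(
  steps=[
    {"translation":[-42,16,8],"rotation":[0,0,-1.06],"claw":80},
    {"translation":[-84,31,16],"rotation":[0,0,-2.1],"claw":80},
    {"translation":[-126,47,25],"rotation":[0,0,-3.2],"claw":80},
    {"translation":[-168,63,34],"rotation":[0,0,-4.2],"claw":80},
    {"translation":[-210,78,42],"rotation":[0,0,-5.3],"claw":80},
  ],
)

```text
clock: 1.6
tool_pos: [0.4669, 0.0201, 0.1842]
orientation: [180.0, 0.0, -88.6]
force: [1.4, 0.3, -0.3]
opening: 0.0798
gripper_force: 0.0
```

```bash
python3 go.py 482 202 150 -67
```

```text
T [-181.5  -19.4   34.2] rot [ 0.    0.   -4.33] clock 1.6 F [ 1.4  0.3 -0.3] q [ 27.   3. -28.  -0. -59. -25.]
```

arm_command(
  steps=[
    {"translation":[-37,-4,7],"rotation":[0,0,-0.9],"claw":80},
    {"translation":[-80,-9,15],"rotation":[0,0,-1.9],"claw":80},
    {"translation":[-122,-13,23],"rotation":[0,0,-2.9],"claw":80},
    {"translation":[-162,-17,30],"rotation":[0,0,-3.8],"claw":80},
    {"translation":[-181.5,-19.5,34],"rotation":[0,0,-4.33],"claw":80},
  ],
)

```text
clock: 2.1
tool_pos: [0.4832, 0.2028, 0.1497]
orientation: [180.0, -0.0, -66.9]
force: [0.1, -1.2, -0.7]
opening: 0.0801
gripper_force: 0.0
```

```bash
python3 go.py 482 202 11 -67; python3 - <<'E'
from m import *
z=np.load("top0.npz");p,d=z["p"],z["d"];P=pts("top",d)
hsv=cv2.cvtColor(p,cv2.COLOR_RGB2HSV); H,S,V=[hsv[:,:,i].astype(int) for i in range(3)]
m=np.zeros(d.shape,bool); m[208:262,180:235]=((H>100)&(H<130)&(S>120)&(d>0))[208:262,180:235]
# rib-top rays onto z=40mm
v,u=np.nonzero(m&(P[:,:,2]>.03)); Q=np.array([ray("top",a,b,.04) for a,b in zip(u,v)]); rep("rib rays",Q)
w,e=np.linalg.eigh(np.cov(Q[:,:2].T)); print(np.degrees(np.arctan2(e[1,1],e[0,1])))
for s in(0,1):
    pass
p,d=ctrl.snapshot("side"); cv2.imwrite("pics/side1.png",cv2.resize(p[130:220,200:330],None,fx=6,fy=6)[:,:,::-1])
E
```

```text
T [  0.3   1.3 138.7] rot [ 0.01 -0.    0.02] clock 2.1 F [ 0.1 -1.2 -0.7] q [ 44.  10. -24.  -0. -55. -21.]
rib rays 170 med [0.4817 0.2021 0.04  ] rect [482.1 201.8] [16.3 70.1] 23.9 z [0.04 0.04 0.04]
113.64862194465074
```

View pics/side1.png

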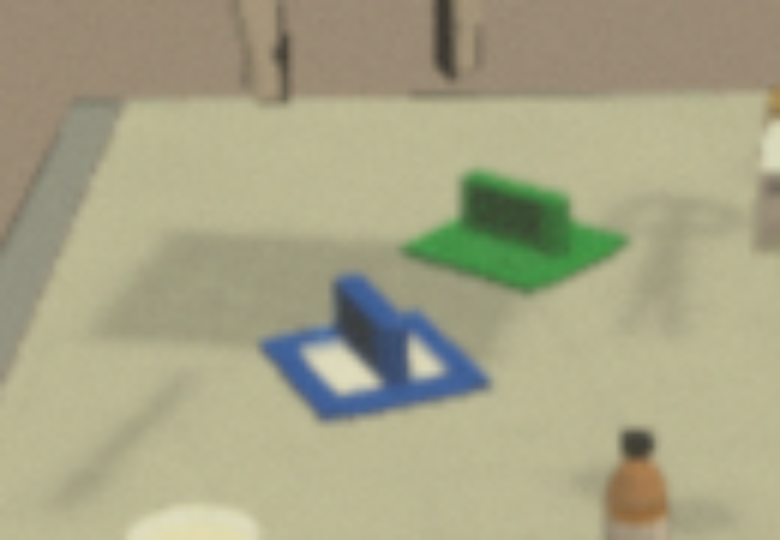

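The fingers straddle the blue rib: tips at about (265,95) and (455,75) in the crop, rib at (370,330). Descending.

arm_command(
  steps=[
    {"translation":[0,1,40],"rotation":[0,0,-0.1],"claw":80},
    {"translation":[0,1,80],"rotation":[0,0,-0.1],"claw":80},
    {"translation":[0.5,1.2,115],"rotation":[0,0,-0.1],"claw":60},
    {"translation":[0.5,1.2,130],"rotation":[0,0,-0.1],"claw":50},
    {"translation":[0.5,1.2,140],"rotation":[0,0,-0.1],"claw":40},
  ],
)

```text
clock: 2.65
tool_pos: [0.4817, 0.198, 0.0089]
orientation: [179.8, -0.1, -66.7]
force: [-0.2, 0.5, 0.2]
opening: 0.0616
gripper_force: 0.0
```

arm_command(
  steps=[
    {"translation":[0,0,0],"rotation":[0,0,0],"claw":30},
    {"translation":[0,0,0],"rotation":[0,0,0],"claw":20},
    {"translation":[0,0,0],"rotation":[0,0,0],"claw":5},
    {"translation":[0,0,0],"rotation":[0,0,0],"claw":0},
    {"translation":[0,0,0],"rotation":[0,0,0],"claw":0},
  ],
)

```text
clock: 3.15
tool_pos: [0.4828, 0.1996, 0.0113]
orientation: [-179.9, 0.0, -66.7]
force: [0.0, -0.9, -0.7]
opening: 0.0216
gripper_force: 0.0
```

arm_command(
  steps=[
    {"translation":[0,0,0],"rotation":[0,0,0],"claw":0},
    {"translation":[0,0,0],"rotation":[0,0,0],"claw":0},
    {"translation":[0,0,0],"rotation":[0,0,0],"claw":0},
    {"translation":[0,0,0],"rotation":[0,0,0],"claw":0},
  ],
)

```text
clock: 3.55
tool_pos: [0.4827, 0.1995, 0.0111]
orientation: [-180.0, 0.0, -66.7]
force: [-1.6, 0.1, 6.1]
opening: 0.0159
gripper_force: 30.0
```

arm_command(
  steps=[
    {"translation":[0,0,-15],"rotation":[0,0,0],"claw":0},
    {"translation":[0,0,-35],"rotation":[0,0,0],"claw":0},
    {"translation":[0,0,-65],"rotation":[0,0,0],"claw":0},
    {"translation":[0,0,-100],"rotation":[0,0,0],"claw":0},
    {"translation":[0,0,-120],"rotation":[0,0,0],"claw":0},
  ],
)

```text
clock: 4.05
tool_pos: [0.483, 0.1996, 0.1329]
orientation: [-179.9, 0.0, -66.7]
force: [1.0, 0.9, -1.8]
opening: 0.0161
gripper_force: 30.0
```

```bash
python3 - <<'E'
from h import *
for i in range(2): 
    o=ctrl.get_obs(); print(o["tool_pos"],o["force"],o["gripper_force"],o["opening"])
    p,d=ctrl.snapshot("side")
cv2.imwrite("pics/side2.png",cv2.resize(p[90:210,200:340],None,fx=5,fy=5)[:,:,::-1])
E
python3 go.py 521.4 -184.7 130 -108.5
```

```text
[0.48295915 0.19962459 0.13289693] [ 1.01946204  0.88579117 -1.7713603 ] 29.959428012371063 0.016053801845734468
[0.48420639 0.20042791 0.1354977 ] [1.30800597 1.23204977 1.90566216] 29.959665834903717 0.01568420741596425
T [368.5 117.9   2.3] rot [-0.05  0.04  8.36] clock 4.15 F [ 1.  -0.7 -2.1] q [ 44.  11. -26.   0. -53. -21.]
```

View pics/side2.png

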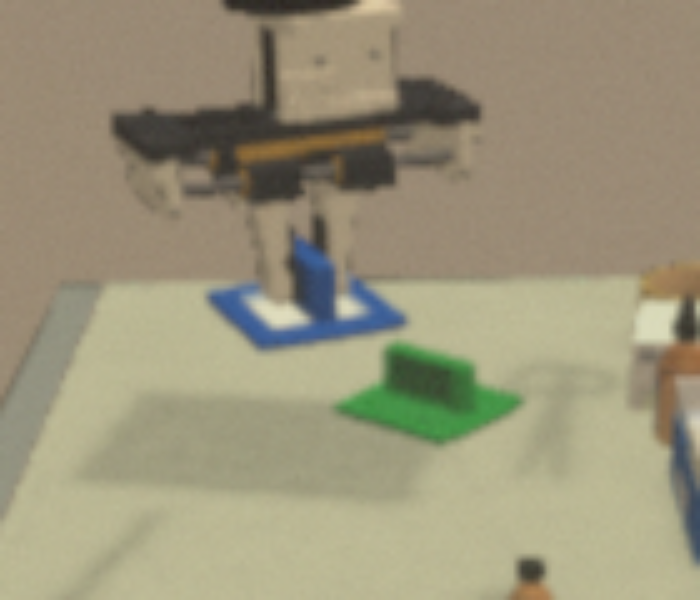

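The cover is held level at (310,310) in the crop, clear of the table, with the green one untouched. Carrying it to the holder.

arm_command(
  steps=[
    {"translation":[25,8,0],"rotation":[0,0,0.6],"claw":0},
    {"translation":[66,21,0],"rotation":[0,0,1.5],"claw":0},
    {"translation":[108,35,0],"rotation":[0,0,2.4],"claw":0},
    {"translation":[150,48,0],"rotation":[0,0,3.4],"claw":0},
    {"translation":[192,61,0],"rotation":[0,0,4.3],"claw":0},
  ],
)

```text
clock: 4.65
tool_pos: [0.5014, -0.0029, 0.1294]
orientation: [179.9, -0.0, -88.4]
force: [1.1, 0.2, -2.0]
opening: 0.0156
gripper_force: 30.0
```

```bash
python3 go.py 521.4 -184.7 130 -108.5
```

```text
T [182.3 -14.8  -0.6] rot [ 0.02 -0.01  4.02] clock 4.65 F [ 1.1  0.2 -2. ] q [ 22.   9. -29.  -0. -52. -21.]
```

arm_command(
  steps=[
    {"translation":[42,-4,0],"rotation":[0,0,1],"claw":0},
    {"translation":[84,-7,0],"rotation":[0,0,1.9],"claw":0},
    {"translation":[126,-10,0],"rotation":[0,0,2.8],"claw":0},
    {"translation":[165,-13.5,0],"rotation":[0,0,3.6],"claw":0},
    {"translation":[182,-15,0],"rotation":[0,0,4.03],"claw":0},
  ],
)

```text
clock: 5.15
tool_pos: [0.5221, -0.1853, 0.1289]
orientation: [179.9, -0.0, -108.6]
force: [0.3, 0.5, -1.6]
opening: 0.0154
gripper_force: 30.0
```

arm_command(
  steps=[
    {"translation":[0,0,10],"rotation":[0,0,0],"claw":0},
    {"translation":[0,0,25],"rotation":[0,0,0],"claw":0},
    {"translation":[0,0,35],"rotation":[0,0,0],"claw":0},
    {"translation":[0,0,35],"rotation":[0,0,0],"claw":0},
  ],
)

```text
clock: 5.55
tool_pos: [0.5214, -0.1819, 0.0932]
orientation: [179.8, -0.0, -108.3]
force: [-1.0, -1.0, -1.0]
opening: 0.0157
gripper_force: 30.0
```

```bash
python3 - <<'E'
from h import *
print(ctrl.get_obs()["tool_pos"],ctrl.get_obs()["orientation"])
for n in("top","side"):
    p,d=ctrl.snapshot(n); np.savez(f"{n}3.npz",p=p,d=d)
    b=(310,175,395,255) if n=="top" else (215,150,325,300)
    cv2.imwrite(f"pics/{n}3.png",cv2.resize(p[b[1]:b[3],b[0]:b[2]],None,fx=4 if n=="side" else 6,fy=4 if n=="side" else 6,interpolation=cv2.INTER_CUBIC)[:,:,::-1])
E
```

```text
[ 0.52139108 -0.18191724  0.09317912] [ 1.79758698e+02 -4.98572718e-02 -1.08317046e+02]
```

View pics/side3.png

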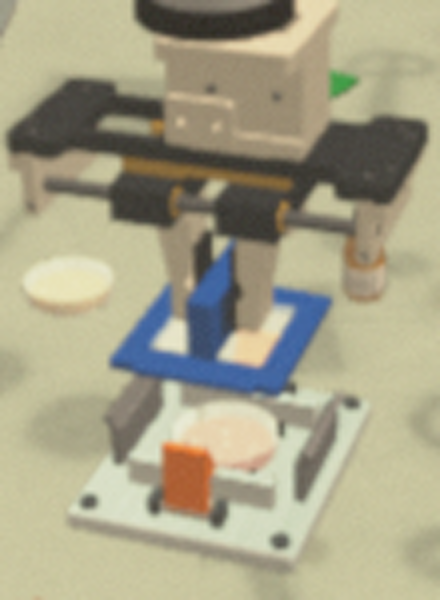

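View pics/top3.png

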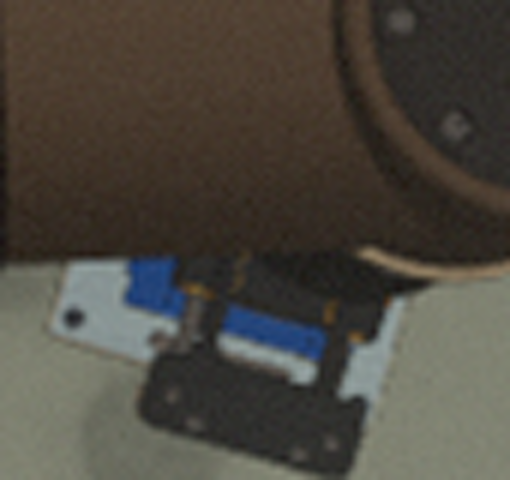

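Side view: cover held over the holder, plate corners at about (112,362), (330,300), (275,388), stops at (135,420) and (318,450), nearly aligned with it. The top view is mostly hidden by the arm. I'll measure the offsets from the side view.

```bash
cat > fit.py <<'E'
from m import *
def extents(Q,yaw,bins=20):
    # robust edges: per-slice extreme, median across central slices
    c,s=np.cos(np.radians(yaw)),np.sin(np.radians(yaw)); a=Q[:,0]*c+Q[:,1]*s; b=-Q[:,0]*s+Q[:,1]*c; out=[]
    for p,q in((a,b),(b,a)):
        lo,hi=np.percentile(q,[12,88]); e=np.linspace(lo,hi,bins+1); L=[];U=[]
        for i in range(bins):
            k=(q>=e[i])&(q<e[i+1])
            if k.sum()>3: L.append((p[k].min(),(e[i]+e[i+1])/2));U.append((p[k].max(),(e[i]+e[i+1])/2))
        L,U=np.array(L),np.array(U); ang=[np.degrees(np.polyfit(x[:,1],x[:,0],1)[0]) for x in(L,U)]
        out+= [(np.median(L[:,0]),np.median(U[:,0]),ang)]
    (x0,x1,ax),(y0,y1,ay)=out; X,Y=(x0+x1)/2,(y0+y1)/2
    print("size",round((x1-x0)*1000,1),round((y1-y0)*1000,1),"centre",np.round([(X*c-Y*s)*1000,(X*s+Y*c)*1000],1),"slopes x-edges",np.round(ax,1),"y-edges",np.round(ay,1))
E
python3 - <<'E'
from fit import *
z=np.load("side3.npz");p,d=z["p"],z["d"];P=pts("side",d);hsv=cv2.cvtColor(p,cv2.COLOR_RGB2HSV);H,S=hsv[:,:,0],hsv[:,:,1]
m=np.zeros(d.shape,bool); m[205:255,235:305]=((H>100)&(H<130)&(S>110)&(d>0))[205:255,235:305]
Q=P[m];print(np.histogram(Q[:,2],bins=np.arange(.07,.13,.004)))
k=(Q[:,2]>.082)&(Q[:,2]<.096)
rep("plate",Q[k]); 
print("cover side3");extents(Q[k],-18.5)
# same cover, ray to top plane
vu=np.argwhere(m)[k]; R=np.array([ray("side",u,v,.0885) for v,u in vu]);extents(R,-18.5)
for n,b in(("top",(315,182,390,248)),("side",(230,228,310,292))):
    z=np.load(f"{n}0.npz");d=z["d"];P=pts(n,d);m=np.zeros(d.shape,bool);m[b[1]:b[3],b[0]:b[2]]=d[b[1]:b[3],b[0]:b[2]]>0
    k=m&(P[:,:,2]>.007)&(P[:,:,2]<.045); print("base",n);extents(P[k&(P[:,:,2]<.017)],-18.7)
    # stops: high non-orange band
    hsv=cv2.cvtColor(z["p"],cv2.COLOR_RGB2HSV);org=(hsv[:,:,0]<14)&(hsv[:,:,1]>150)
    Q=P[m&(P[:,:,2]>.035)&(P[:,:,2]<.048)&~org]; c,s=np.cos(np.radians(-18.7)),np.sin(np.radians(-18.7))
    a=Q[:,0]*c+Q[:,1]*s; bb=-Q[:,0]*s+Q[:,1]*c; mid=.5211*c-.185*s; midb=-.5211*s-.185*c
    for sg in(-1,1):
        q=(sg*(a-mid)>.035)&(abs(bb-midb)<.04); print(" stop",sg,q.sum(),((a[q]-mid)*1000).min().round(1),np.median((a[q]-mid)*1000).round(1),((a[q]-mid)*1000).max().round(1),"y",np.percentile((bb[q]-midb)*1000,[3,97]).round(1))
E
```

```text
(array([  0,   0,   0,   5, 372,  60,   6,   6,   8,   6,   9,  11,  19,
        63]), array([0.07 , 0.074, 0.078, 0.082, 0.086, 0.09 , 0.094, 0.098, 0.102,
       0.106, 0.11 , 0.114, 0.118, 0.122, 0.126]))
plate 438 med [ 0.5235 -0.2046  0.089 ] rect [ 521.9 -185.1] [95.2 88.1] 72.4 z [0.0872 0.0891 0.0905]
cover side3
size 84.7 18.0 centre [ 510.9 -220.9] slopes x-edges [-0.7 -0.3] y-edges [ 1.4 65.4]
size 85.8 25.8 centre [ 511.7 -217.9] slopes x-edges [ 0. -1.] y-edges [ 0.1 66.4]
base top
size 120.6 144.0 centre [ 520.1 -180.9] slopes x-edges [-0.2  1.6] y-edges [0.1 2.7]
 stop -1 79 -58.8 -54.2 -49.1 y [-25.  31.]
 stop 1 94 46.6 51.5 56.8 y [-23.8  30.6]
base side
size 115.9 142.7 centre [ 523.8 -188.2] slopes x-edges [9.4 0. ] y-edges [-0.3 15. ]
 stop -1 102 -58.2 -52.6 -47.8 y [-29.4  28.5]
 stop 1 64 47.8 54.7 57.6 y [-29.7  28.7]
```

```bash
cat > rel.py <<'E'
from fit import *
def rel(N=4,zp=None):
    C=np.array([.5210,-.1852]);yaw=np.radians(-18.6);c,s=np.cos(yaw),np.sin(yaw);A=[];O=[]
    for i in range(N):
        p,d=ctrl.snapshot("side");P=pts("side",d);hsv=cv2.cvtColor(p,cv2.COLOR_RGB2HSV);H,S=hsv[:,:,0],hsv[:,:,1]
        w=np.zeros(d.shape,bool);w[195:275,232:310]=1
        m=w&((H>100)&(H<130)&(S>110)&(d>0))
        o=ctrl.get_obs();O.append(o["tool_pos"]);z0=(np.median(P[m][:,2]) if zp is None else zp)
        k=m&(abs(P[:,:,2]-z0)<.005)
        v,u=np.nonzero(k); R=np.array([ray("side",a,b,z0) for a,b in zip(u,v)])[:,:2]-C; D=P[k][:,:2]-C
        row=[z0]
        for Q in(R,D):
            a=(Q[:,0]*c+Q[:,1]*s)*1e3; b=(-Q[:,0]*s+Q[:,1]*c)*1e3
            xs=[];ys=[]
            for t in range(-45,46,5):
                q=abs(b-t)<2.5
                if q.sum()>2: xs.append((a[q].min(),a[q].max(),t))
                q=abs(a-t)<2.5
                if q.sum()>2: ys.append((b[q].min(),b[q].max(),t))
            xs,ys=np.array(xs),np.array(ys); xl=xs[xs[:,0]<-40];xr=xs[xs[:,1]>40];yl=ys[ys[:,0]<-43];yr=ys[ys[:,1]>43]
            row+=[xl[:,0].mean(),xr[:,1].mean(),yl[:,0].mean(),yr[:,1].mean(),np.degrees(np.polyfit(yl[:,2],yl[:,0],1)[0])]
        A.append(row)
    A=np.nanmean(A,0);print("TCP",np.mean(O,0).round(4),"z",A[0].round(4)); print("ray x %.1f %.1f y %.1f %.1f slope %.1f"%tuple(A[1:6])); print("dep x %.1f %.1f y %.1f %.1f slope %.1f"%tuple(A[6:]))
    print("offset cover-vs-holder, ray: x %.1f y %.1f; dep: x %.1f y %.1f"%((A[1]+A[2])/2,(A[3]+A[4])/2,(A[6]+A[7])/2,(A[8]+A[9])/2))
E
python3 - <<'E'
from rel import *
rel()
# holder features from side0 in the same frame by ray
z=np.load("side0.npz");p,d=z["p"],z["d"];P=pts("side",d);C=np.array([.5210,-.1852]);yaw=np.radians(-18.6);c,s=np.cos(yaw),np.sin(yaw)
Q=P[:,:,:2]-C;a=(Q[:,:,0]*c+Q[:,:,1]*s)*1e3;b=(-Q[:,:,0]*s+Q[:,:,1]*c)*1e3;Z=P[:,:,2]*1e3
hsv=cv2.cvtColor(p,cv2.COLOR_RGB2HSV);org=(hsv[:,:,0]<14)&(hsv[:,:,1]>150)
m=(abs(a)<75)&(abs(b)<85)&(d>0)
base=m&(Z>8)&(Z<16)
f=lambda M,x:np.round(np.percentile(x[M],[2,50,98]),1)
L=[];U=[]
for t in range(-55,56,5):
    q=base&(abs(a-t)<2.5); U.append((t,b[q].max().round(1),b[q].min().round(1)))
print("base y hi/lo",np.array(U)[:,1],np.array(U)[:,2])
L=[]
for t in range(-65,66,10):
    q=base&(abs(b-t)<3); L.append((a[q].min().round(1),a[q].max().round(1)))
print("base x",L)
print("catch a",f(m&org&(b>0),a),f(m&org&(b>0),b),"catch b",f(m&org&(b<0),a),f(m&org&(b<0),b))
# rails: tops z~28
r=m&(Z>25)&(Z<31)&~org
for sg in(1,-1):
  q=r&(sg*b>30)&(sg*b<46); print("rail",sg,q.sum(),f(q,a),f(q,b))
E
```

```text
TCP [ 0.5235 -0.1823  0.096 ] z 0.0909
ray x -40.4 46.1 y -47.5 45.7 slope 0.6
dep x -40.5 45.0 y -45.5 46.3 slope 0.4
offset cover-vs-holder, ray: x 2.9 y -0.9; dep: x 2.3 y 0.4
base y hi/lo [ 65.6  69.8  71.1  69.8  68.7  71.9  71.7 -38.6 -58.1 -57.7 -57.2 -56.9
 -38.5 -39.4 -39.1  70.7  70.9  71.8  71.5  47.4  67.2  69.1  74.6] [-73.  -73.2 -72.8 -73.8 -72.3 -73.4 -73.3 -72.4 -71.1 -73.5 -73.3 -73.2
 -73.  -72.3 -73.3 -74.  -74.1 -73.6 -71.2 -75.1 -72.9 -73.7 -72.6]
base x [(np.float64(-60.7), np.float64(61.0)), (np.float64(-60.8), np.float64(60.8)), (np.float64(-61.0), np.float64(61.8)), (np.float64(-61.5), np.float64(61.2)), (np.float64(-60.5), np.float64(61.6)), (np.float64(-60.6), np.float64(62.0)), (np.float64(-48.8), np.float64(60.8)), (np.float64(-49.0), np.float64(61.6)), (np.float64(-49.1), np.float64(61.7)), (np.float64(-48.6), np.float64(61.0)), (np.float64(-48.0), np.float64(62.3)), (np.float64(-52.4), np.float64(61.8)), (np.float64(-60.4), np.float64(61.5)), (np.float64(-61.6), np.float64(60.2))]
catch a [-10.    2.1  11.7] [46.9 54.2 58.2] catch b [-10.2   1.4  11.9] [-60.3 -58.3 -54.1]
rail 1 104 [-37.7   0.4  37.5] [31.5 35.9 41.8]
rail -1 80 [-38.3  15.3  39.3] [-41.2 -37.7 -31.6]
```

arm_command(
  steps=[
    {"translation":[0,2.2,0],"rotation":[0,0,0.1],"claw":0},
    {"translation":[0,2.2,10],"rotation":[0,0,0.1],"claw":0},
    {"translation":[0,2.2,22],"rotation":[0,0,0.1],"claw":0},
    {"translation":[0,2.2,30],"rotation":[0,0,0.1],"claw":0},
    {"translation":[0,2.2,30],"rotation":[0,0,0.1],"claw":0},
  ],
)

```text
clock: 6.35
tool_pos: [0.5197, -0.1819, 0.0636]
orientation: [179.8, -0.1, -108.9]
force: [-0.4, -0.6, -1.3]
opening: 0.0157
gripper_force: 30.0
```

arm_command(
  steps=[
    {"translation":[0,0,0],"rotation":[0,0,0],"claw":0},
    {"translation":[0,0,0],"rotation":[0,0,0],"claw":0},
  ],
)

```text
clock: 6.55
tool_pos: [0.5213, -0.182, 0.0657]
orientation: [-180.0, -0.0, -108.8]
force: [0.1, -0.0, -1.3]
opening: 0.0154
gripper_force: 30.0
```

```bash
python3 - <<'E'
from rel import *
rel(6)
for i in range(3):
    o=ctrl.get_obs();print(o["tool_pos"].round(4),o["force"].round(1),o["orientation"].round(2));ctrl.snapshot("side")
p,d=ctrl.snapshot("side");cv2.imwrite("pics/side4.png",cv2.resize(p[190:300,215:325],None,fx=5,fy=5,interpolation=cv2.INTER_CUBIC)[:,:,::-1])
E
```

```text
TCP [ 0.5213 -0.182   0.0659] z 0.0611
ray x -41.8 43.8 y -47.4 44.8 slope 0.6
dep x -42.0 43.0 y -45.8 45.8 slope 0.2
offset cover-vs-holder, ray: x 1.0 y -1.3; dep: x 0.5 y 0.0
[ 0.5212 -0.182   0.0658] [-0.5  0.5 -2.2] [-1.7997e+02  1.0000e-02 -1.0885e+02]
[ 0.5211 -0.182   0.0658] [ 0.1 -0.3 -1.3] [-1.7997e+02  1.0000e-02 -1.0885e+02]
[ 0.5211 -0.182   0.0657] [ 0.1 -0.1 -1.7] [-1.7998e+02  1.0000e-02 -1.0885e+02]
```

View pics/side4.png

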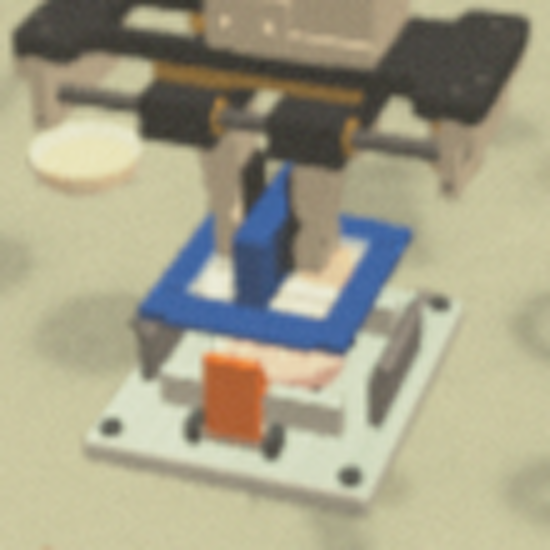

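The cover is level over the holder and between the stops: plate corners at about (140,310), (410,235), (350,345), catch b at (235,395). Offsets are below 0.5 mm. Pressing gradually.

arm_command(
  steps=[
    {"translation":[0,0.4,5],"rotation":[0,0,0.05],"claw":0},
    {"translation":[0,0.4,10],"rotation":[0,0,0.05],"claw":0},
    {"translation":[0,0.4,12],"rotation":[0,0,0.05],"claw":0},
    {"translation":[0,0.4,14],"rotation":[0,0,0.05],"claw":0},
    {"translation":[0,0.4,15],"rotation":[0,0,0.05],"claw":0},
  ],
)

```text
clock: 7.55
tool_pos: [0.5208, -0.1828, 0.0512]
orientation: [-180.0, -0.1, -109.1]
force: [-2.6, -6.7, 9.4]
opening: 0.016
gripper_force: 30.0
```

arm_command(
  steps=[
    {"translation":[0,0,1],"rotation":[0,0,0],"claw":0},
    {"translation":[0,0,2],"rotation":[0,0,0],"claw":0},
    {"translation":[0,0,2],"rotation":[0,0,0],"claw":0},
  ],
)

```text
clock: 7.85
tool_pos: [0.5211, -0.1829, 0.0495]
orientation: [-179.9, -0.1, -109.1]
force: [-1.8, -6.3, 8.6]
opening: 0.0157
gripper_force: 30.0
```

arm_command(
  steps=[
    {"translation":[0,0,1],"rotation":[0,0,0],"claw":0},
    {"translation":[0,0,2],"rotation":[0,0,0],"claw":0},
    {"translation":[0,0,2],"rotation":[0,0,0],"claw":0},
  ],
)

```text
clock: 8.15
tool_pos: [0.5213, -0.1826, 0.0472]
orientation: [-179.9, -0.0, -109.1]
force: [-0.6, -5.1, 3.5]
opening: 0.0156
gripper_force: 30.0
```

Sideways force of about 6 N along -y says the cover sits slightly too far toward catch a. Shifting it and checking.

arm_command(
  steps=[
    {"translation":[0.7,0,0],"rotation":[0,0,0],"claw":0},
    {"translation":[1.5,0,0],"rotation":[0,0,0],"claw":0},
    {"translation":[1.5,0,0],"rotation":[0,0,0],"claw":0},
  ],
)

```text
clock: 8.45
tool_pos: [0.5208, -0.1835, 0.0468]
orientation: [-179.9, 0.0, -109.1]
force: [1.7, -4.5, 3.6]
opening: 0.0158
gripper_force: 30.0
```

```bash
python3 - <<'E'
from rel import *
rel(4)
o=ctrl.get_obs();print(o["tool_pos"].round(4),o["force"].round(1),o["moment"].round(2))
p,d=ctrl.snapshot("side");cv2.imwrite("pics/side5.png",cv2.resize(p[200:300,220:320],None,fx=6,fy=6,interpolation=cv2.INTER_CUBIC)[:,:,::-1])
E
```

```text
TCP [ 0.5207 -0.1833  0.0467] z 0.042
ray x -42.7 43.7 y -48.6 45.0 slope -0.0
dep x -42.9 42.9 y -46.6 45.3 slope -0.8
offset cover-vs-holder, ray: x 0.5 y -1.8; dep: x 0.0 y -0.7
[ 0.5206 -0.1833  0.0467] [ 1.4 -4.5  1.8] [-1.65 -0.66  0.02]
```

View pics/side5.png

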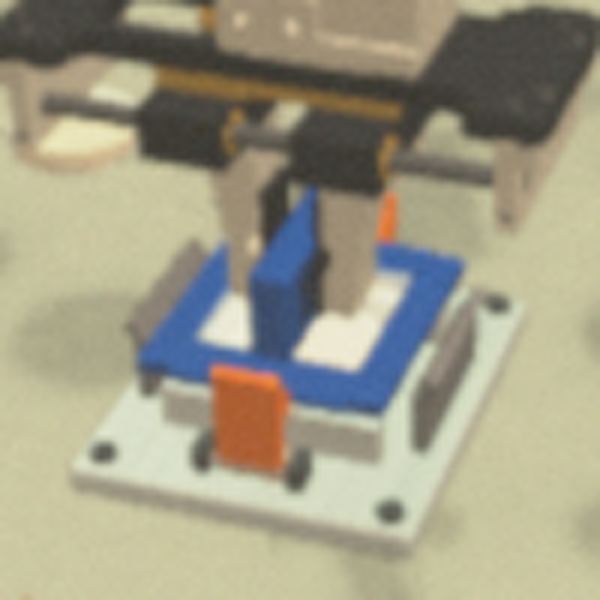

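Plate is level and between the stops, both catches are visible at (250,415) and (390,215), and there are 8 mm still to go. Centring a little more along -y.

arm_command(
  steps=[
    {"translation":[0.7,0,0],"rotation":[0,0,0],"claw":0},
    {"translation":[1.5,0,0],"rotation":[0,0,0],"claw":0},
    {"translation":[1.5,0,0],"rotation":[0,0,0],"claw":0},
    {"translation":[1.5,0,0],"rotation":[0,0,0],"claw":0},
  ],
)

```text
clock: 9.1
tool_pos: [0.5198, -0.1844, 0.0464]
orientation: [-180.0, 0.0, -109.1]
force: [2.9, -1.2, 0.5]
opening: 0.0159
gripper_force: 30.0
```

```bash
python3 - <<'E'
from rel import *
rel(4)
o=ctrl.get_obs();print(o["tool_pos"].round(4),o["force"].round(1),o["moment"].round(2),o["orientation"].round(2))
p,d=ctrl.snapshot("side");P=pts("side",d);hsv=cv2.cvtColor(p,cv2.COLOR_RGB2HSV);w=np.zeros(d.shape,bool);w[228:292,230:310]=1
org=w&(hsv[:,:,0]<14)&(hsv[:,:,1]>150)&(d>0);C=np.array([.5210,-.1852]);yaw=np.radians(-18.6);c,s=np.cos(yaw),np.sin(yaw)
Q=P[org];b=(-(Q[:,0]-C[0])*s+(Q[:,1]-C[1])*c)*1e3;z=Q[:,2]*1e3
for sg in(1,-1):
  for lo,hi in((15,30),(30,42),(42,58)):
    k=(sg*b>30)&(z>lo)&(z<hi);print(sg,lo,k.sum(),np.median(b[k]).round(1) if k.sum() else None)
z0=np.load("side0.npz");p,d=z0["p"],z0["d"];P=pts("side",d);hsv=cv2.cvtColor(p,cv2.COLOR_RGB2HSV)
org=w&(hsv[:,:,0]<14)&(hsv[:,:,1]>150)&(d>0);Q=P[org];b=(-(Q[:,0]-C[0])*s+(Q[:,1]-C[1])*c)*1e3;z=Q[:,2]*1e3
for sg in(1,-1):
  for lo,hi in((15,30),(30,42),(42,58)):
    k=(sg*b>30)&(z>lo)&(z<hi);print("rest",sg,lo,k.sum(),np.median(b[k]).round(1) if k.sum() else None)
E
```

```text
TCP [ 0.5198 -0.1845  0.0465] z 0.0417
ray x -43.2 43.1 y -49.4 44.2 slope 0.2
dep x -43.4 42.4 y -47.5 44.6 slope -0.3
offset cover-vs-holder, ray: x -0.1 y -2.6; dep: x -0.5 y -1.4
[ 0.5198 -0.1845  0.0465] [ 3.9 -0.7 -0.4] [-0.33 -1.15  0.01] [-1.8000e+02  1.0000e-02 -1.0909e+02]
1 15 0 None
1 30 4 56.0
1 42 8 58.3
-1 15 49 -59.4
-1 30 50 -60.5
-1 42 56 -62.2
rest 1 15 37 56.1
rest 1 30 34 48.5
rest 1 42 64 53.6
rest -1 15 55 -58.2
rest -1 30 53 -58.3
rest -1 42 58 -58.4
```

Both catches are now deflected about equally and the sideways force is balanced. Pressing on.

arm_command(
  steps=[
    {"translation":[-0.3,-0.5,1],"rotation":[0,0,0],"claw":0},
    {"translation":[-0.3,-0.8,2],"rotation":[0,0,0],"claw":0},
    {"translation":[-0.3,-0.8,3],"rotation":[0,0,0],"claw":0},
    {"translation":[-0.3,-0.8,4],"rotation":[0,0,0],"claw":0},
    {"translation":[-0.3,-0.8,4],"rotation":[0,0,0],"claw":0},
  ],
)

```text
clock: 9.85
tool_pos: [0.5188, -0.1845, 0.0411]
orientation: [179.8, -0.0, -109.1]
force: [0.7, -2.0, -10.6]
opening: 0.016
gripper_force: 30.0
```

arm_command(
  steps=[
    {"translation":[0,0,1],"rotation":[0,0,0],"claw":0},
    {"translation":[0,0,2],"rotation":[0,0,0],"claw":0},
    {"translation":[0,0,3],"rotation":[0,0,0],"claw":0},
    {"translation":[0,0,3],"rotation":[0,0,0],"claw":0},
  ],
)

```text
clock: 10.25
tool_pos: [0.5212, -0.1846, 0.04]
orientation: [-179.9, 0.0, -109.1]
force: [-0.1, -0.5, -1.7]
opening: 0.0157
gripper_force: 30.0
```

arm_command(
  steps=[
    {"translation":[0,0,1],"rotation":[0,0,0],"claw":0},
    {"translation":[0,0,1.5],"rotation":[0,0,0],"claw":0},
    {"translation":[0,0,1.5],"rotation":[0,0,0],"claw":0},
  ],
)

```text
clock: 10.55
tool_pos: [0.5213, -0.1845, 0.0393]
orientation: [-179.9, 0.0, -109.1]
force: [-1.4, 2.2, 7.4]
opening: 0.0158
gripper_force: 30.0
```

arm_command(
  steps=[
    {"translation":[0,0,1],"rotation":[0,0,0],"claw":0},
    {"translation":[0,0,1],"rotation":[0,0,0],"claw":0},
    {"translation":[0,0,1],"rotation":[0,0,0],"claw":0},
  ],
)

```text
clock: 10.85
tool_pos: [0.5214, -0.1845, 0.0391]
orientation: [-179.9, 0.0, -109.0]
force: [-4.5, 4.5, 15.6]
opening: 0.0158
gripper_force: 30.0
```

```bash
python3 - <<'E'
from rel import *
rel(3)
F=[]
for i in range(4):
    o=ctrl.get_obs();F.append(o["force"]);p,d=ctrl.snapshot("side")
print(np.round(F,1).tolist(),o["tool_pos"].round(4))
P=pts("side",d);hsv=cv2.cvtColor(p,cv2.COLOR_RGB2HSV);w=np.zeros(d.shape,bool);w[228:292,230:310]=1
org=w&(hsv[:,:,0]<14)&(hsv[:,:,1]>150)&(d>0);C=np.array([.5210,-.1852]);yaw=np.radians(-18.6);c,s=np.cos(yaw),np.sin(yaw)
Q=P[org];b=(-(Q[:,0]-C[0])*s+(Q[:,1]-C[1])*c)*1e3;z=Q[:,2]*1e3
for sg in(1,-1):
  for lo,hi in((15,30),(30,42),(42,58)):
    k=(sg*b>30)&(z>lo)&(z<hi);print(sg,lo,k.sum(),np.median(b[k]).round(1) if k.sum() else None)
cv2.imwrite("pics/side6.png",cv2.resize(p[200:300,220:320],None,fx=6,fy=6,interpolation=cv2.INTER_CUBIC)[:,:,::-1])
E
```

```text
TCP [ 0.5214 -0.1845  0.0391] z 0.0344
ray x -41.8 44.8 y -50.1 44.1 slope -0.8
dep x -42.1 43.9 y -47.8 44.5 slope -0.2
offset cover-vs-holder, ray: x 1.5 y -3.0; dep: x 0.9 y -1.6
[[-5.0, 4.2, 13.6], [-4.9, 4.5, 15.1], [-4.7, 4.9, 15.1], [-4.5, 4.7, 15.0]] [ 0.5214 -0.1845  0.0391]
1 15 0 None
1 30 3 56.4
1 42 0 None
-1 15 54 -58.2
-1 30 54 -58.5
-1 42 61 -58.4
```

View pics/side6.png

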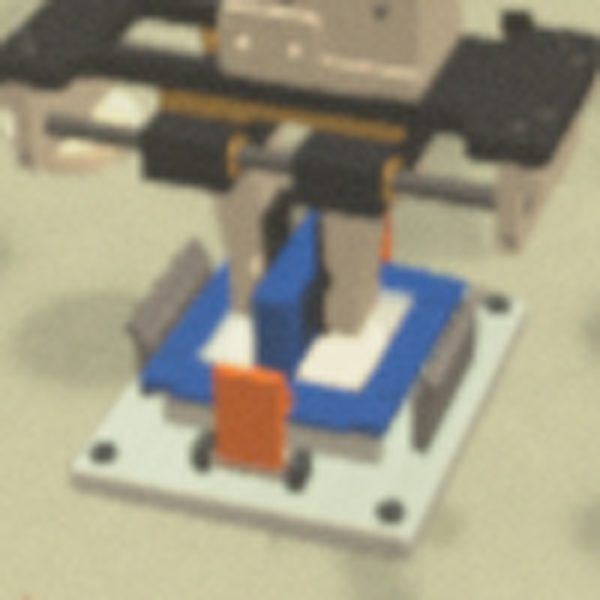

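The plate sits at z = 34 mm, so it is flush, and catch b at (250,415) is back at rest. Catch a at (386,235) is mostly hidden by a finger, so I'll compare its visible edge with the pre-task picture.

```bash
python3 - <<'E'
from rel import *
p,d=ctrl.snapshot("side")
for t,p in(("rest",np.load("side0.npz")["p"]),("now",p)):
    hsv=cv2.cvtColor(p,cv2.COLOR_RGB2HSV);o=(hsv[:,:,0]<14)&(hsv[:,:,1]>150)
    print(t,[(v,np.nonzero(o[v,265:295])[0].max()+265) for v in range(225,255) if o[v,265:295].any()])
C=np.array([.5210,-.1852]);yaw=np.radians(-18.6);ex=np.array([np.cos(yaw),np.sin(yaw)]);ey=np.array([-ex[1],ex[0]])
for dy in(0,3,6): print(dy,np.round(proj("side",[*(C+12*ex*1e-3+(54+dy)*1e-3*ey),.054]),1))
p,d=ctrl.snapshot("top");hsv=cv2.cvtColor(p,cv2.COLOR_RGB2HSV);o=(hsv[:,:,0]<14)&(hsv[:,:,1]>170)&(hsv[:,:,2]>100);print("top",np.argwhere(o[195:225,322:345])[:5],o[195:225,322:345].sum())
E
```

```text
rest [(233, np.int64(282)), (234, np.int64(284)), (235, np.int64(284)), (236, np.int64(284)), (237, np.int64(284)), (238, np.int64(284)), (239, np.int64(284)), (240, np.int64(284)), (241, np.int64(284)), (242, np.int64(284)), (243, np.int64(284)), (244, np.int64(284)), (245, np.int64(284)), (246, np.int64(284))]
now [(241, np.int64(284)), (242, np.int64(284))]
0 [283.9 234.1]
3 [284.3 233.4]
6 [284.7 232.7]
top [] 0
```

```bash
python3 - <<'E'
from rel import *
C=np.array([.5210,-.1852]);yaw=np.radians(-18.6);c,s=np.cos(yaw),np.sin(yaw)
D=np.stack([ctrl.snapshot("side") [1] for i in range(5)]);D=np.median(D,0)
p=ctrl.snapshot("side")[0]
for t,d,q in(("rest",np.load("side0.npz")["d"],np.load("side0.npz")["p"]),("now",D,p)):
    P=pts("side",d)
    for v in range(233,247,1):
        print(t,v,[tuple(np.round([(-(x[0]-C[0])*s+(x[1]-C[1])*c)*1e3,x[2]*1e3],1).tolist())+tuple(q[v,u].tolist()) for u,x in((u,P[v,u]) for u in(283,284))])
o=ctrl.get_obs();print(o["force"].round(1),o["moment"].round(2),o["clock"])
E
```

```text
rest 233 [(57.9, 53.8, 213, 142, 93), (58.5, 53.9, 210, 149, 99)]
rest 234 [(54.1, 53.7, 213, 119, 58), (54.8, 53.7, 214, 128, 64)]
rest 235 [(54.1, 51.1, 201, 108, 54), (56.3, 50.1, 197, 111, 61)]
rest 236 [(54.0, 48.6, 216, 112, 50), (57.7, 46.6, 204, 113, 63)]
rest 237 [(51.8, 47.4, 216, 111, 49), (57.1, 44.3, 199, 110, 56)]
rest 238 [(53.6, 43.6, 215, 111, 51), (54.2, 43.6, 201, 114, 65)]
rest 239 [(51.0, 42.7, 214, 112, 51), (56.1, 39.7, 201, 110, 58)]
rest 240 [(48.9, 41.5, 212, 111, 50), (58.4, 35.5, 199, 111, 62)]
rest 241 [(49.3, 38.5, 207, 108, 52), (57.9, 33.2, 197, 112, 65)]
rest 242 [(49.5, 35.8, 192, 103, 52), (54.2, 33.0, 191, 109, 61)]
rest 243 [(56.0, 28.6, 176, 97, 55), (57.8, 27.8, 187, 107, 64)]
rest 244 [(55.3, 26.4, 169, 95, 52), (58.0, 25.0, 186, 110, 69)]
rest 245 [(58.2, 21.7, 169, 94, 49), (56.5, 23.4, 185, 106, 62)]
rest 246 [(56.7, 20.0, 172, 98, 59), (57.5, 20.0, 183, 108, 66)]
now 233 [(-35.0, 114.4, 82, 72, 57), (-33.2, 113.7, 121, 98, 64)]
now 234 [(-36.5, 113.2, 71, 66, 55), (-29.8, 109.1, 106, 89, 69)]
now 235 [(-34.9, 109.8, 85, 75, 63), (10.7, 80.1, 138, 107, 78)]
now 236 [(2.4, 82.8, 115, 103, 85), (56.6, 47.3, 160, 118, 85)]
now 237 [(4.5, 79.0, 149, 131, 107), (56.5, 44.7, 165, 119, 85)]
now 238 [(7.0, 74.8, 162, 137, 107), (56.1, 42.4, 176, 121, 86)]
now 239 [(8.5, 71.3, 171, 138, 108), (55.9, 39.8, 195, 126, 85)]
now 240 [(49.5, 41.0, 172, 133, 98), (56.8, 36.5, 192, 119, 77)]
now 241 [(49.4, 38.4, 182, 130, 93), (57.7, 33.3, 193, 116, 71)]
now 242 [(49.2, 35.9, 183, 126, 92), (56.5, 31.4, 192, 113, 74)]
now 243 [(48.7, 33.6, 154, 122, 113), (48.1, 34.6, 151, 107, 107)]
now 244 [(44.3, 34.1, 121, 120, 137), (45.7, 33.6, 94, 105, 146)]
now 245 [(40.8, 33.8, 108, 119, 147), (41.3, 34.0, 70, 103, 161)]
now 246 [(35.8, 34.7, 111, 120, 149), (36.7, 34.5, 70, 101, 161)]
[-4.8  4.7 15. ] [ 1.33  1.86 -0.04] 11.6
```

Catch a's nose is back at its rest position (49.4 mm, above the plate), so both catches have snapped. The cover is flush and pressed at about 15 N. Handing in.

```bash
python3 -c "
from plant import ctrl
print(ctrl.close_job())"
```

```text
the job is handed in; nothing more can be done
None
```

The blue cover is flush on the larger holder with both orange catches snapped over its edges, and I handed the job in with the arm still pressing at about 15 N, firmer than the 10 N you asked for; the oil bottle, spare dish and timer were not touched.

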